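# Step the tall-tube feeder on by three places

## Robot

A 6-joint arm with a two-finger parallel gripper is mounted at the origin on the work surface. World frame = base frame: x ahead of the robot, y to its left, z up, the work surface at z = 0. Lengths are in mm, angles in rad, forces in N, time in s.
With the tool pointing down it reaches from about 400 to 925 mm from the base axis. Payload 12.5 kg.
Tool frame: the origin (TCP) lies at the very end of the fingers, on their centre line; the grasp point (between the pads) lies 19 mm behind it; z points along the fingers, y is the line along which they close (so a half turn about z gives the same grasp; the last joint's range is limited). The gripper opens to 95 mm and grips with 3 to 60 N. Pads are 20 mm wide; open, the fingers measure 119 mm over their backs; the gripper's body (75 mm by 180 mm) begins 59 mm behind the grasp point.
Start: joints at [-0.106, 0.491, 1.559, -0, 1.092, -0.106], TCP at [625.017, 0.021, 214.661] pointing down, gripper open.
Joint ranges: [-3.1, 3.1], [-0.84, 2.19], [0.05, 2.79], [-1.13, 4.28], [0.06, 2.93], [-2.69, 2.69]. Speed limits (rad/s): [2.22, 2.22, 2.79, 3.14, 3.14, 3.14].

## Interface

Orientations are given as [roll, pitch, yaw] about the fixed x, y, z axes, in that order (R = Rz(yaw) Ry(pitch) Rx(roll)).
In Python, from cell import env gives the robot as it stands.
- The arm moves only by the tool creep_tool, called after "Request:" as name(argument=value, ...) on one line, values as JSON. Schema: {"type":"object","properties":{"motion":{"type":"array","items":{"type":"array","prefixItems":[{"type":"array","items":{"type":"number"},"minItems":3,"maxItems":3},{"type":"number"},{"type":"number"}],"minItems":3,"maxItems":3},"minItems":1,"maxItems":5},"only":{"type":"string"},"quiet":{"type":"boolean"},"lines":{"type":"string"}},"required":["motion"],"additionalProperties":false}. motion is a list of rows, 1 to 5 of them, each written [[dx, dy, dz], turn, opening]: dx, dy, dz in mm, then a turn about the tool's z in rad, then the opening from 0.0 (shut) to 1.0 (fully open); each row is the pose to reach, as a shift and turn from the pose commanded when the call began, along the tool's axes at that moment; what a row does not reach only later rows make up. A row lasts 1/12 s, in which the tool goes at most 41.7 mm and 0.125 rad, less where a joint would pass 70% of its speed; a pose out of reach is approached as far as the arm can. The fingers move at their own pace and stop on an object; the grip force is fixed at half the most. Time passes only in rows, so rows that do not move let the fingers close. The tool returns the time, the measured TCP pose, the force, the opening and the grip force at its end. only (a regular expression) keeps the lines of the reply that match it, lines (a string "A,B") keeps lines A to B, and quiet returns only ok. Input that does not fit is refused with a message, and nothing moves.
- env.state(): the state, without advancing time (a new reading comes with each control period).
- env.read_camera(name): name is "scene" or "side" or "wrist"; returns (picture, depth): 400x640x3 uint8, red, green, blue; 400x640 float32, mm along the optical axis (not along the pixel's ray), 0 where there is no reading.
- env.camera_info(name): a dict with "vertical_fov" (degrees; the focal length in pixels is half the picture's height over the tangent of half this angle, whatever the lens; pixels are square), "cx", "cy" (the principal point, pixels), "origin" and "attitude" of the camera in the world. Camera axes: x right, y down, z forward; pixel columns grow to the right and rows downward; lengths in mm; the calibration is good to about 2 mm. A picture is of the moment at which its call begins: read the wrist's pose just before it. camera_info takes no time and is no camera call; for the wrist camera it gives the pose at the moment of the call.
- env.job_done(): hands the job in; it is judged then, once.
The state is a dict: "t": time; "joints": joint angles; "qvel": joint speeds; "tau": joint torques, N m; "eef_pos": TCP position; "tcp_rot": TCP orientation; "ft_force": force on the tool from outside, world axes, zero at the start; "moment": the same for the moment, N m; "opening": opening from 0.0 (shut) to 1.0 (fully open); "grip_force": force on a finger pad.
Only numpy, scipy, OpenCV 4.12 (cv2) and the standard library are available. Lean on these libraries where they do the work, as an engineer would, in place of code of your own. Each camera call takes 0.05 s, during which the arm holds its last target. There are 200 camera calls.

## Task

Two identical tube feeders stand on the bench: one carries a rack of tall capped tubes, the other a rack of short ones. Move the tall tubes on by exactly three places: press that feeder's lever pad fully down and let it come right back up, three times, no more. Move that rack by its lever only, not by pushing it by hand, and leave the rack of short tubes where it is.

Things in the scene. Friction and masses are not known exactly. Their poses are not given: they have to be found in the camera images.
- tall_pad (a point): Centre of the top of the grey press pad (40 mm along x, 50 across, 8 thick) of the tall-tube feeder's lever; pivot 108 mm away along x, between 104 mm high cheeks. Top 116 mm above the bench at rest, 59 fully down, moving straight down within 3 mm; tilts with the lever from 11 deg (robot side higher) to 18 deg (lower). x: towards the tubes; z: out of the pad. Free above; nearest tube 165 mm off.
- tall_lever (a joint): That lever's angle (rad): 0 up at rest, 0.52 at its stop with the pad fully down. A spring returns it by itself. Pressing the pad takes 3 N at first, about 10 N near the stop. Pressed beyond 0.42 it moves the rack one place; let it come up below 0.05 so that the pawl drops behind the next tooth. Pushing on at the stop does nothing more.
- tall_rack: Sliding rack on the tall-tube feeder: white holder 110 x 40 mm, top 69 mm above the bench, with five capped clear tubes 16 mm thick, 71 mm out of it, in a row 20 mm apart. Origin at bench height below the holder's centre, 212 mm from the pad; x: the way it moves on, away from the lever. One place is 20 mm; it stays where it is put; three full strokes move it about 60 to 65 mm.
- short_rack: The same on the other, otherwise identical feeder, with five capped tubes 11 mm thick and only 14 mm out of the holder. Its lever pad lies 212 mm behind its origin too. Either feeder may stand on the left or on the right; both are fixed to the bench.

How it is judged (in metres and radians):
On the way, in this order (a step that is already met when the one before it is completed fails the run):
1. first stroke: the tall-tube lever is fully down (value of joint tall_lever above 0.42 rad), for 0.02 s.
2. it is back up (value of joint tall_lever below 0.05 rad), for 0.02 s.
3. second stroke: the lever is fully down (value of joint tall_lever above 0.42 rad), for 0.02 s.
4. it is back up (value of joint tall_lever below 0.05 rad), for 0.02 s.
5. third stroke: the lever is fully down (value of joint tall_lever above 0.42 rad), for 0.02 s.
At the end, for the whole second after the job is handed in: The tall-tube rack has moved on three places from its start (60 mm, between 51 and 70), its lever is back up (below 0.05 rad), and the short-tube rack is within 8 mm of its start (value of joint tall_lever below 0.05 rad and distance of tall_rack from where it was at the start of the episode between 0.051 and 0.07 m and distance of short_rack from where it was at the start of the episode below 0.008 m); the robot touches nothing.
It fails at once if the rack of tall tubes is pushed directly by the fingers or the arm (over 3 N) (contact force between any of the fingers, the arm and tall_rack above 3 N).
It fails at once if the rack of short tubes is moved by more than 8 mm (distance of short_rack from where it was at the start of the episode above 0.008 m).
It also fails if it takes over 42 s, if anything falls off the work surface, if the arm or the gripper's body presses on something with over 40 N, if the wrist force passes 120 N, or if a joint passes its speed limit or range.

## Working session

There is one attempt and no reset: what is moved stays moved. The work goes in short steps, Python scripts to look and compute and a tool call to move; the robot and the scene stay as the last step left them, time stands still between calls to the robot, and variables do not carry over. Pictures are saved under pics/ and viewed, at most 10 in all, crops included, and the job is handed in when it is done.

```bash
mkdir -p pics; ls
```

Create h.py:
```python
from cell import env
import numpy as np, cv2
from scipy.spatial.transform import Rotation as R
def cam(name):
    ci=env.camera_info(name); im,d=env.read_camera(name); return ci,im,d
def cloud(ci,d):
    f=200/np.tan(np.radians(ci["vertical_fov"])/2)
    v,u=np.mgrid[:d.shape[0],:d.shape[1]]
    P=np.dstack([(u-ci["cx"])/f*d,(v-ci["cy"])/f*d,d])
    A=np.array(ci["attitude"]); M=A if A.shape==(3,3) else R.from_euler('xyz',A).as_matrix()
    return P@M.T+np.array(ci["origin"])
```

Run:
```python
from h import *
print(env.state())
for n in("scene","side"):
    ci,im,d=cam(n); print(ci); cv2.imwrite(f"pics/{n}.png",im[:,:,::-1]); np.savez(f"{n}.npz",im=im,d=d,P=cloud(ci,d))
```

```text
cell.py
pics
{'t': 0.0, 'joints': array([-1.05582738e-01,  4.91556178e-01,  1.55946097e+00, -1.23505932e-05,
        1.09174008e+00, -1.05581978e-01]), 'qvel': array([-9.02106544e-05, -8.20385149e-04, -1.79977523e-03, -2.62123420e-03,
        1.11280213e-03,  9.24481459e-04]), 'tau': array([-9.52334158e-04, -6.12640929e+01, -2.58175153e+01,  6.92750537e-02,
        4.83079045e-02, -1.38641695e-05]), 'eef_pos': array([6.24739018e+02, 5.81734505e-02, 2.14059896e+02]), 'tcp_rot': array([-3.14043341e+00, -1.11836881e-04,  1.57080120e+00]), 'ft_force': array([ 0.04185821,  0.06229475, -0.66937982]), 'moment': array([ 0.04142505,  0.01204919, -0.03279467]), 'grip_force': 0.0, 'opening': 0.9968415007555865}
{'vertical_fov': 43.39666162143714, 'cx': 319.33375103457416, 'cy': 210.66224625868958, 'origin': array([1281.39542896, -676.78230237,  734.30487152]), 'attitude': array([-2.14619717, -0.01292272,  0.8026957 ])}
{'vertical_fov': 56.028594899320495, 'cx': 323.4793999789328, 'cy': 194.63948475421455, 'origin': array([327.17183428, 376.29943738, 632.72586403]), 'attitude': array([-2.36718524,  0.00566553, -2.50818847])}
```

View pics/scene.png

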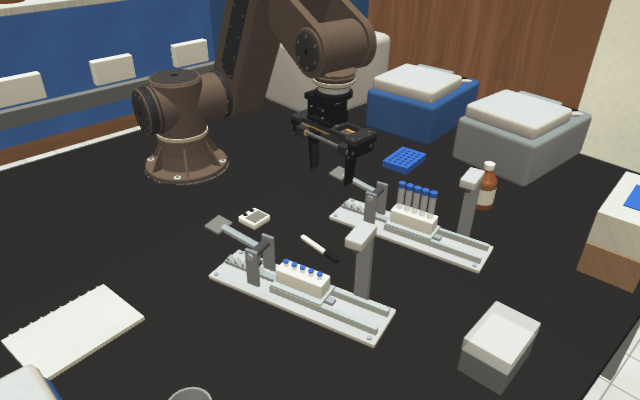

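View pics/side.png

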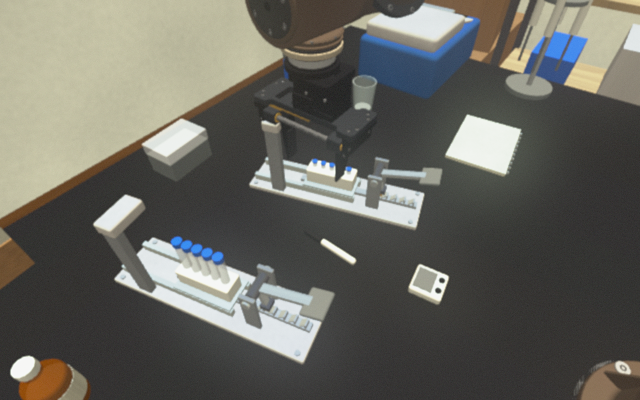

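The scene picture shows the tall tubes on the far feeder (about 415,205), with its pad at about (340,173). In the side picture that pad is at (320,302) and the tubes are at (200,250). The short feeder's pad is at (217,225) in the scene picture and (431,176) in the side one.

Run:
```python
from h import *
np.set_printoptions(precision=1,suppress=True)
def box(n,u0,u1,v0,v1,zlo,zhi,lab):
    z=np.load(n+".npz"); P=z["P"][v0:v1,u0:u1].reshape(-1,3); d=z["d"][v0:v1,u0:u1].ravel()
    P=P[(d>0)&(P[:,2]>zlo)&(P[:,2]<zhi)]
    if len(P)<5: print(lab,n,"few",len(P));return
    print(lab,n,len(P),"med",np.median(P,0),"lo",np.percentile(P,3,0),"hi",np.percentile(P,97,0))
    (c,s,a)=cv2.minAreaRect(P[:,:2].astype(np.float32)); print("   rect",np.round(c,1),np.round(s,1),round(a,1))
    A=np.c_[P[:,:2]-P[:,:2].mean(0),np.ones(len(P))]; print("   plane",np.linalg.lstsq(A,P[:,2],rcond=None)[0])
z=np.load("side.npz");print(z["P"][302,320],z["P"][176,431]);z=np.load("scene.npz");print(z["P"][173,340])
box("side",300,340,285,322,95,135,"tallpad"); box("scene",325,352,163,183,95,135,"tallpad")
box("side",418,445,164,190,95,135,"shortpad"); box("scene",200,236,212,238,95,135,"shortpad")
box("side",165,250,230,300,60,76,"tallholder"); box("scene",385,442,195,240,60,76,"tallholder")
box("side",165,250,230,300,120,150,"tallcaps"); box("scene",385,445,175,240,120,150,"tallcaps")
box("side",300,360,150,200,60,76,"shortholder")
```

```text
[499.4 155.6 115.9] [ 484.9 -201.1  114.2]
[509.6 153.4 115.8]
tallpad side 851 med [503.2 161.2 114.5] lo [482.8 135.8 109.2] hi [527.2 183.1 118.7]
   rect [509.  160.1] [51.6 50.3] 12.3
   plane [ -0.2  -0.1 114.4]
tallpad scene 156 med [503.3 149.  115.8] lo [487.1 132.4 108.5] hi [524.4 175.9 119.9]
   rect [505.2 155.8] [38.7 49.3] 13.6
   plane [ -0.2   0.  115.3]
shortpad side 379 med [ 486.2 -198.5  114.1] lo [ 465.5 -225.5  108.1] hi [ 508.5 -177.4  118.5]
   rect [ 489.3 -202. ] [45.8 50.8] 17.7
   plane [ -0.2  -0.1 113.9]
shortpad scene 406 med [ 496.1 -201.4  114. ] lo [ 470.4 -228.7  103.6] hi [ 530.9 -181.4  119.4]
   rect [ 501.  -198.9] [69.3 52.7] 21.0
   plane [ -0.2  -0.  113.4]
tallholder side 788 med [695.1 216.4  67.8] lo [655.9 181.3  61.4] hi [755.6 234.9  74.4]
   rect [709.4 207.8] [109.9  40.1] 13.5
   plane [ 0.  -0.1 67.8]
tallholder scene 434 med [717.  196.9  68.1] lo [661.  178.1  60.7] hi [764.8 226.   75.1]
   rect [691.9 203.4] [152.3  50.3] 9.8
   plane [-0.   0.1 67.9]
tallcaps side 680 med [705.2 208.7 138.1] lo [663.6 193.5 121.7] hi [751.9 223.3 140.5]
   rect [710.1 207.5] [98.2 18.1] 13.4
   plane [  0.1  -0.5 135.2]
tallcaps scene 358 med [714.5 204.2 134.9] lo [669.1 190.4 121.4] hi [756.6 218.5 141.3]
   rect [711.1 206.5] [97.6 21. ] 13.7
   plane [ -0.1   0.4 133.3]
shortholder side 472 med [ 693.7 -133.2   67.6] lo [ 637.  -166.9   60.8] hi [ 737.6 -112.5   74.4]
   rect [ 690.  -142.1] [109.6  42. ] 17.7
   plane [ 0.  -0.1 67.3]
```

Request:
creep_tool(motion=[[[157,-121,0],0,0],[[157,-121,0],0,0],[[157,-121,0],0,0],[[157,-121,0],0,0],[[157,-121,0],0,0]])

```text
t: 0.52
eef_pos: [501.8, 158.7, 214.5]
tcp_rot: [-3.141, -0.0, 1.571]
ft_force: [0.6, -0.5, 0.4]
opening: 0.708
grip_force: 0.0
```

Request:
creep_tool(motion=[[[0,0,40],0,0],[[0,0,80],0,0],[[0,0,80],0,0],[[0,0,80],0,0]])

```text
t: 0.85
eef_pos: [503.4, 156.9, 133.9]
tcp_rot: [-3.138, 0.001, 1.571]
ft_force: [0.4, 0.0, 0.9]
opening: 0.423
grip_force: 0.0
```

Run:
```python
from h import *
s=env.state();print(s["t"],s["eef_pos"],s["tcp_rot"],s["ft_force"],s["opening"])
ci,im,d=cam("side");cv2.imwrite("pics/s2.png",im[:,:,::-1])
```

```text
0.85 [503.39353334 156.9178631  133.91079875] [-3.13778047e+00  7.25464596e-04  1.57087465e+00] [0.36396666 0.00324556 0.85795936] 0.42317450052173905
```

View pics/s2.png

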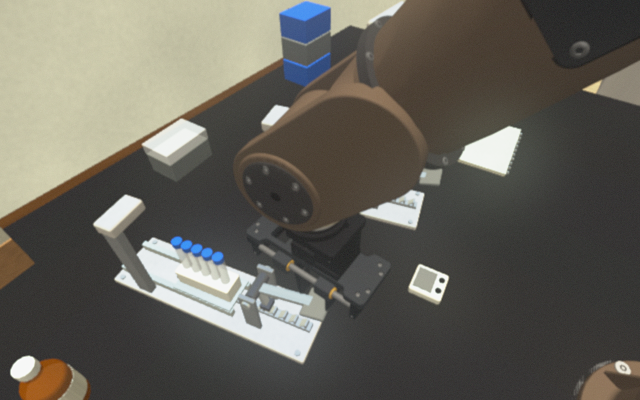

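The gripper (about 320,250) hovers over the tall pad at about (315,300), clear of the cheeks. I'll let the fingers shut, then press.

Request:
creep_tool(motion=[[[0,0,0],0,0],[[0,0,0],0,0],[[0,0,0],0,0],[[0,0,0],0,0],[[0,0,0],0,0]])

```text
t: 1.32
eef_pos: [504.3, 157.0, 135.3]
tcp_rot: [3.14, -0.0, 1.571]
ft_force: [0.8, -0.5, -0.1]
opening: 0.043
grip_force: 0.0
```

Request:
creep_tool(motion=[[[0,0,15],0,0],[[0,0,28],0,0],[[0,0,40],0,0],[[0,0,50],0,0],[[0,0,50],0,0]])

```text
t: 1.73
eef_pos: [503.7, 156.9, 83.8]
tcp_rot: [-3.14, 0.0, 1.571]
ft_force: [-1.7, -0.5, 4.5]
opening: 0.005
grip_force: 2.3
```

Request:
creep_tool(motion=[[[0,0,7],0,0],[[0,0,14],0,0],[[0,0,14],0,0],[[0,0,14],0,0]])

```text
t: 2.07
eef_pos: [504.9, 157.2, 71.5]
tcp_rot: [3.14, -0.0, 1.571]
ft_force: [0.4, -0.5, 5.3]
opening: 0.006
grip_force: 2.9
```

Request:
creep_tool(motion=[[[0,0,3],0,0],[[0,0,5],0,0],[[0,0,5],0,0]])

```text
t: 2.32
eef_pos: [505.6, 157.3, 66.9]
tcp_rot: [3.138, -0.001, 1.571]
ft_force: [1.3, -0.2, 8.1]
opening: 0.005
grip_force: 3.4
```

Request:
creep_tool(motion=[[[0,0,2],0,0],[[0,0,3],0,0],[[0,0,3],0,0]])

```text
t: 2.57
eef_pos: [505.7, 157.3, 64.1]
tcp_rot: [3.137, -0.001, 1.571]
ft_force: [2.8, 0.7, 8.1]
opening: 0.004
grip_force: 3.7
```

Run:
```python
from h import *
ci,im,d=cam("side");cv2.imwrite("pics/s3.png",cv2.resize(im[200:380,100:420,::-1],None,fx=2.4,fy=2.4))
```

```text
(no output)
```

View pics/s3.png

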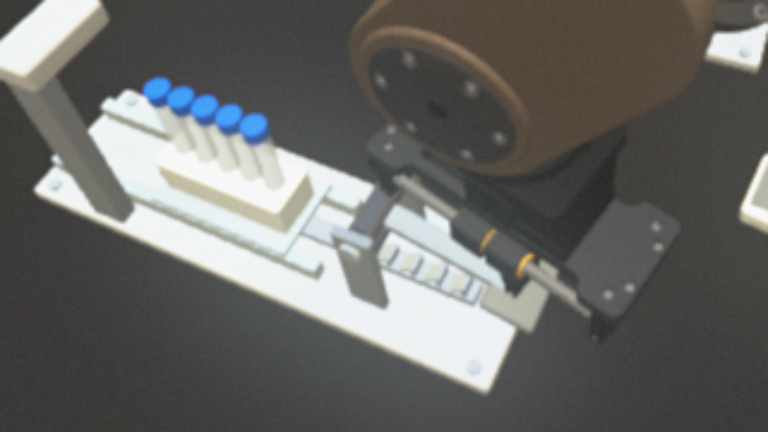

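The crop shows the pad pressed low (about 515,300) and the rack moved on. I'll press to the stop and measure the rack.

Add to h.py:
```python
def rack():
    "travel (mm) of the caps along the feeder since the start, side view"
    ci,im,d=cam("side"); hsv=cv2.cvtColor(im,cv2.COLOR_RGB2HSV); P=cloud(ci,d)
    z=np.load("side.npz"); a=np.array([np.cos(.236),np.sin(.236)]); out=[]
    for i,Q in((z["im"],z["P"]),(im,P)):
        h=cv2.cvtColor(i,cv2.COLOR_RGB2HSV)
        m=(h[...,0]>100)&(h[...,0]<125)&(h[...,1]>130)&(Q[...,2]>115)&(Q[...,2]<150)&(Q[...,1]>150)&(Q[...,0]>620)
        q=Q[m][:,:2]@a; out.append([len(q),np.mean(q),*np.percentile(q,[5,95])])
    print("caps",np.round(out,1).tolist(),"moved",round(out[1][1]-out[0][1],1))
```

```text
(no output)
```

Request:
creep_tool(motion=[[[0,0,2],0,0],[[0,0,3],0,0],[[0,0,3],0,0]])

```text
t: 2.87
eef_pos: [505.6, 157.3, 61.1]
tcp_rot: [3.137, -0.001, 1.571]
ft_force: [1.5, 0.8, 8.3]
opening: 0.007
grip_force: 3.8
```

```bash
python3 -c "from h import *;rack()"
```

```text
caps [[522.0, 736.6, 693.9, 780.7], [518.0, 760.7, 717.3, 805.3]] moved 24.1
```

Request:
creep_tool(motion=[[[0,0,-25],0,0],[[0,0,-50],0,0],[[0,0,-70],0,0],[[0,0,-70],0,0],[[0,0,-70],0,0]])

```text
t: 3.33
eef_pos: [504.5, 157.1, 130.9]
tcp_rot: [3.139, -0.0, 1.571]
ft_force: [0.4, 0.7, -0.3]
opening: 0.003
grip_force: 0.0
```

Run:
```python
from h import *
rack()
ci,im,d=cam("side");P=cloud(ci,d)[285:322,300:340].reshape(-1,3);P=P[(P[:,2]>40)&(P[:,2]<124)];print(np.median(P,0),np.percentile(P[:,2],[5,50,95]))
cv2.imwrite("pics/s4.png",cv2.resize(im[200:380,100:420,::-1],None,fx=2.4,fy=2.4))
```

```text
caps [[522.0, 736.6, 693.9, 780.7], [513.0, 760.3, 717.3, 804.7]] moved 23.7
[499.70320618 166.82860042 114.93270191] [109.49971051 114.93270191 118.34993099]
```

View pics/s4.png

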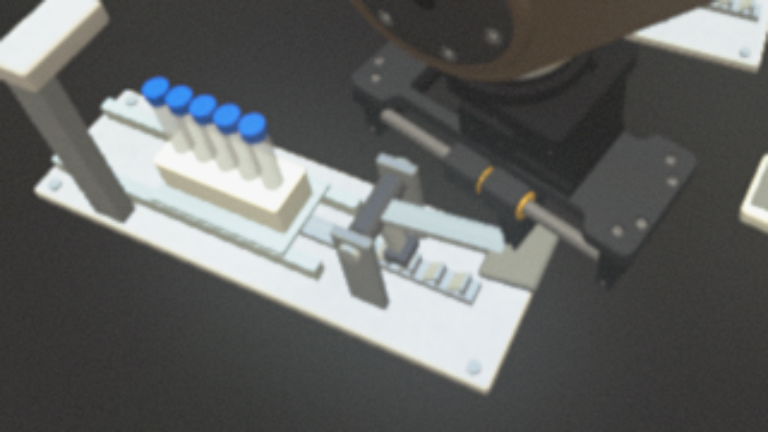

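The lever is back up (pad median 115 mm high) and the rack has moved about 24 mm, which includes overtravel. Now the second stroke.

Request:
creep_tool(motion=[[[0,0,17],0,0],[[0,0,34],0,0],[[0,0,50],0,0],[[0,0,62],0,0],[[0,0,68],0,0]])

```text
t: 3.85
eef_pos: [504.6, 157.1, 60.2]
tcp_rot: [3.141, -0.0, 1.571]
ft_force: [1.0, -0.4, 14.5]
opening: 0.006
grip_force: 7.2
```

Request:
creep_tool(motion=[[[0,0,0],0,0],[[0,0,0],0,0],[[0,0,0],0,0]])

```text
t: 4.1
eef_pos: [504.3, 157.0, 61.1]
tcp_rot: [3.142, 0.0, 1.571]
ft_force: [1.4, -1.0, 6.7]
opening: 0.005
grip_force: 3.2
```

Request:
creep_tool(motion=[[[0,0,-25],0,0],[[0,0,-50],0,0],[[0,0,-68],0,0],[[0,0,-68],0,0],[[0,0,-68],0,0]])

```text
t: 4.52
eef_pos: [503.9, 157.0, 129.2]
tcp_rot: [3.141, 0.0, 1.571]
ft_force: [0.2, -0.3, -1.0]
opening: 0.004
grip_force: 0.0
```

Request:
creep_tool(motion=[[[0,0,0],0,0],[[0,0,0],0,0],[[0,0,0],0,0]])

```text
t: 4.77
eef_pos: [503.5, 156.9, 128.4]
tcp_rot: [-3.14, 0.0, 1.571]
ft_force: [0.8, 0.1, 0.7]
opening: 0.003
grip_force: 0.0
```

Run:
```python
from h import *
rack()
ci,im,d=cam("side");P=cloud(ci,d)[285:322,300:340].reshape(-1,3);P=P[(P[:,2]>40)&(P[:,2]<124)];print(np.percentile(P[:,2],[5,50,95]))
```

```text
caps [[522.0, 736.6, 693.9, 780.7], [505.0, 780.9, 737.8, 825.0]] moved 44.3
[109.19302372 114.88160734 118.30116715]
```

The rack has moved 44 mm after two strokes and the pad is back up. The third stroke will bring it to about 64 mm, so I'll keep the same depth or slightly less.

Request:
creep_tool(motion=[[[0,0,17],0,0],[[0,0,34],0,0],[[0,0,50],0,0],[[0,0,60],0,0],[[0,0,65],0,0]])

```text
t: 5.28
eef_pos: [505.1, 157.1, 64.0]
tcp_rot: [3.14, -0.0, 1.571]
ft_force: [2.4, 0.6, 10.5]
opening: 0.003
grip_force: 4.3
```

Request:
creep_tool(motion=[[[0,0,0],0,0],[[0,0,0],0,0],[[0,0,0],0,0]])

```text
t: 5.53
eef_pos: [504.6, 157.1, 64.8]
tcp_rot: [3.14, -0.0, 1.571]
ft_force: [-0.2, -0.6, 6.5]
opening: 0.007
grip_force: 3.1
```

```bash
python3 -c "from h import *;rack()"
```

```text
caps [[522.0, 736.6, 693.9, 780.7], [505.0, 799.4, 756.0, 844.1]] moved 62.8
```

Request:
creep_tool(motion=[[[0,0,2],0,0],[[0,0,3],0,0],[[0,0,3],0,0]])

```text
t: 5.83
eef_pos: [505.2, 157.2, 62.1]
tcp_rot: [3.139, -0.0, 1.571]
ft_force: [0.7, -0.0, 8.8]
opening: 0.006
grip_force: 3.7
```

Request:
creep_tool(motion=[[[0,0,-25],0,0],[[0,0,-60],0,0],[[0,0,-95],0,0],[[0,0,-130],0,0],[[0,0,-150],0,0]])

```text
t: 6.25
eef_pos: [504.6, 157.2, 214.9]
tcp_rot: [3.138, -0.001, 1.571]
ft_force: [-0.4, -0.2, 0.6]
opening: 0.007
grip_force: 0.0
```

Request:
creep_tool(motion=[[[0,0,0],0,0],[[0,0,0],0,0],[[0,0,0],0,0],[[0,0,0],0,0],[[0,0,0],0,0]])

```text
t: 6.67
eef_pos: [503.7, 156.9, 210.4]
tcp_rot: [-3.139, 0.0, 1.571]
ft_force: [-0.2, -0.6, -0.7]
opening: 0.006
grip_force: 0.0
```

Run:
```python
from h import *
rack()
ci,im,d=cam("side");P=cloud(ci,d)[285:322,300:340].reshape(-1,3);P=P[(P[:,2]>40)&(P[:,2]<124)];print(np.percentile(P[:,2],[5,50,95]))
cv2.imwrite("pics/s5.png",im[:,:,::-1])
```

```text
caps [[522.0, 736.6, 693.9, 780.7], [504.0, 800.3, 756.2, 844.6]] moved 63.7
[109.72553664 114.49304235 118.30471044]
```

View pics/s5.png

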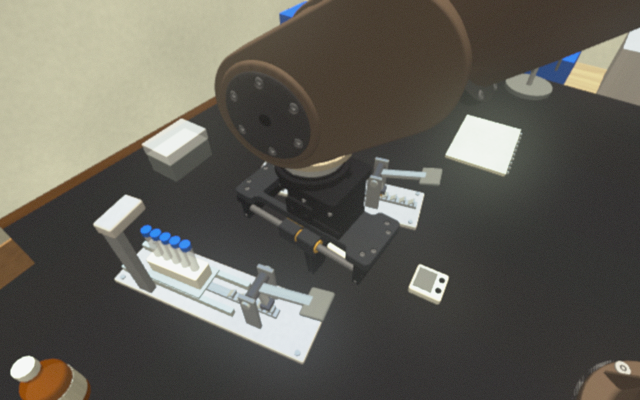

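The tall rack now stands at about (180,260), 64 mm on. The pad is up at (315,300), the gripper is clear, and nothing has touched the short feeder.

```bash
python3 -c "from cell import env; print(env.job_done())"
```

```text
the job is handed in; nothing more can be done
None
```

I pressed the tall-tube lever down three times and it came fully back up each time; the rack moved on about 64 mm, the robot never went near the short-tube feeder, and the job is handed in (no verdict was returned).

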